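# Open the tea jug for refilling

### The arm

A 6-joint arm with a two-finger parallel gripper is mounted at the origin on the work surface. World frame = base frame: x ahead of the robot, y to its left, z up, the work surface at z = 0. Lengths are in m, angles in rad, forces in N, time in s.
With the tool pointing down it reaches from about 0.275 to 0.85 m from the base axis. Payload 5.2 kg.
Tool frame: the origin (TCP) lies midway between the tips of the shut fingers; the grasp point (between the pads) lies 19 mm behind it; z points along the fingers, y is the line along which they close (so a half turn about z gives the same grasp; the last joint's range is limited). The gripper opens to 85 mm and grips with 20 to 120 N. Pads are 22 mm wide; open, the fingers measure 114 mm over their backs; the gripper's body (76 mm by 85 mm) begins 54 mm behind the grasp point. The pads swing forward as they close: fully open they stand 13 mm farther back than shut.
Start: joints at [-0.203, 0.259, 1.535, -0, 1.348, -0.203], TCP at [0.55, 0, 0.231] pointing down, gripper open.
Joint ranges: [-3.14, 3.14], [-0.91, 2.08], [0.19, 2.58], [-1.22, 4.36], [0.22, 2.71], [-3.12, 3.12]. Speed limits (rad/s): [2.57, 2.57, 3.14, 3.14, 3.14, 3.14].

### API

Orientations are given as a unit quaternion [w, x, y, z].
In Python, from cell import state, imaging, job_done gives the robot as it stands. The module is installed in compiled form; this text tells all that it offers.
- The arm moves only by the shell command python3 -m creep 'ROWS'. ROWS is JSON, a list of rows, each a list of 3 entries, a list of its own where there are three numbers: the shift along the tool's x, y, z normalised to -1 to 1, where 1 is 0.15 m, then the turn about the tool's z normalised to -1 to 1, where 1 is 360 degrees, then the gripper's target within -1 to 1 (shut at 1, half-way at 0, fully open at -1). A call has 1 to 8 rows; each row is the pose to reach, as a shift and turn from the pose commanded when the call began, along the tool's axes at that moment, turning the shorter way round; what a row does not reach only later rows make up. A row lasts 1/8 s, in which the tool goes at most 62.5 mm and 10.7 degrees, less where a joint would pass 70% of its speed; a pose out of reach is approached as far as the arm can. A call with a number of a shift or a turn outside -1 to 1 is refused whole. A call with a gripper value outside its range is refused whole. The fingers move at their own pace and stop on an object; the grip force is fixed at half the most. Time passes only in rows, so rows that repeat a pose let the fingers close. It gives the time, the measured TCP pose, the force, the opening and the grip force at its end, in the units of the state.
- state(): the state, without advancing time (a new reading comes with each control period).
- imaging.capture(name): name is "scene" or "side" or "wrist"; returns a dict with "image" (420x560x3 uint8, red, green, blue), "K" (3x3 intrinsics, pixels), "cam_to_world" (4x4, takes a point from camera to world coordinates); the wrist camera has in their place "mount" (4x4, takes a point from camera to tool coordinates, whose origin is the TCP and whose axes are the flange's). Camera axes: x right, y up, looking along -z (the intrinsics and any distortion apply to the point x, -y, -z); pixel columns grow to the right and rows downward; lengths in m; the calibration is good to about 2 mm. A picture is of the moment at which its call begins: read the wrist's pose just before it. There is no depth.
- job_done(): hands the job in; it is judged then, once.
The state is a dict: "time": time; "joint_pos": joint angles; "joint_velocities": joint speeds; "tau": joint torques, N m; "tool_pos": TCP position; "ee_rot": TCP orientation; "wrist_force": force on the tool from outside, world axes, zero at the start; "wrist_torque": the same for the moment, N m; "width": finger opening in m; "grasp_force": force on a finger pad.
Only numpy, scipy, OpenCV 4.12 (cv2) and the standard library are available. Lean on these libraries where they do the work, as an engineer would, in place of code of your own. Each camera call takes 0.05 s, during which the arm holds its last target. There are 200 camera calls.

### The job

Open the tea jug for refilling: turn its twist lid, without lifting it yet, until the lid's beak points to the jug's spout, where the lock lets go. Then lift the lid straight out and set it down gently, upright, on the floor of the small empty tray and let go of it. Leave the tray and the other tableware where they stand.

Things in the scene. Friction and masses are not known exactly. Their poses are not given: they have to be found in the camera images.
- jug: Heavy steel serving jug that does not move. Origin: centre of its underside. +x points from its axis to the spout, -x to the black handle. Body 132 mm, neck 91 mm in diameter, rim 170 mm above the table; handle reaches 115 mm from the axis, below the rim.
- spout_tip (a point): Tip of the jug's spout, 82 mm from the jug's axis, 165 mm above the table. The lid lifts out only when its beak points to the spout within about 10 degrees; elsewhere a lug on the lid catches under the rim after about 3 mm of lift.
- lid: Black twist lid with a grey bar grip, about 120 g, loose in the jug's mouth (2 mm play). Turns freely either way without stops and stays where left. Origin: centre of its plug's underside, 146 mm above the table in the jug; +x along the beak, z up. Plug 58 mm in diameter, 24 mm tall, bore in the rim 62 mm; disc above it 86 mm in diameter, from 24 to 32 mm.
- beak_tip (a point): Tip of the lid's pointed beak, 54 mm from the lid's axis on its +x side, 28.5 mm above the lid's origin. Only the beak tells the lid's direction.
- grip_bar (a point): Point in the lid's upright bar grip, on the lid's axis, 55 mm above the lid's origin. The bar runs along the lid's x, 50 mm long, 16 mm thick, from 32 to 66 mm above the origin, both ends alike; pinch it across its thickness.
- tray: Small empty wooden tray, 160 mm square, 14 mm high, walls and floor 5 mm thick, loose on the table (0.5 kg). Origin: centre of its underside; x and y along its sides. The lid stands on the foot of its plug on the tray's floor, its origin then 5 mm above the table.
- mug_dark: Dark mug, 80 mm across, 88 mm high, origin at the centre of its underside. Bystander.
- mug_white: White mug, 76 mm across, 80 mm high, origin at the centre of its underside. Bystander.
- soup_bowl: Dark lidded soup bowl, 116 mm across, 80 mm high, origin at the centre of its underside. Bystander.
- rice_bowl: White lidded bowl, 136 mm across, 80 mm high, origin at the centre of its underside. Bystander.
- canister: Steel tea tin, 72 mm across, 95 mm high, origin at the centre of its underside. Bystander.
- spoon: Steel spoon, 170 mm long along its x axis, 20 mm high, lying between the jug and the tray. Bystander.

How it is judged:
On the way, in this order (a step that is already met when the one before it is completed fails the run):
1. the lid, still seated in the jug, is turned until its beak points to the spout (within 16 degrees: the lock itself is narrower) (z of lid in the frame of jug below 0.151 m and x of beak_tip in the frame of jug above 0.03 m and y of beak_tip in the frame of jug between -0.015 and 0.015 m and horizontal distance between lid and jug below 0.006 m), for 0.1 s.
2. the lid is lifted straight out, clear of the rim, upright (z of lid in the frame of jug above 0.172 m and horizontal distance between lid and jug below 0.03 m and angle between lid's own z axis and vertical below 0.3 rad).
At the end, for the whole second after the job is handed in: The lid stands upright (within 6 degrees) and at rest on the tray's floor, its axis within 45 mm of the tray's centre along each side of the tray, released (x of lid in the frame of tray between -0.045 and 0.045 m and y of lid in the frame of tray between -0.045 and 0.045 m and z of lid in the frame of tray between 0.001 and 0.009 m and angle between lid's own z axis and vertical below 0.1 rad and linear speed of lid below 0.02 m/s and contact force between the fingers and lid below 0.05 N); the robot touches nothing.
It fails at once if the lid is let go more than 15 mm above the tray's floor, once it is out of the jug (height (world z) of lid above 0.02 m and horizontal distance between lid and jug above 0.08 m and contact force between the fingers and lid below 0.02 N).
It fails at once if the lid is set down hard (over 40 N on the tray) (contact force between lid and tray above 40 N).
It fails at once if the tray is pushed by more than 40 mm (distance of tray from where it was at the start of the episode above 0.04 m).
It fails at once if another piece of tableware is moved by more than 30 mm or tipped over (distance of any of mug_dark, mug_white, soup_bowl, rice_bowl, canister, spoon from where it was at the start of the episode above 0.03 m or angle between any of mug_dark, mug_white, soup_bowl, rice_bowl, canister's own z axis and vertical above 0.5 rad).
It also fails if it takes over 72 s, if anything falls off the work surface, if the arm or the gripper's body presses on something with over 40 N, if the wrist force passes 120 N, or if a joint passes its speed limit or range.

## Working session

There is one attempt and no reset: what is moved stays moved. The work goes in short steps, Python scripts to look and compute and a shell command to move; the robot and the scene stay as the last step left them, time stands still between calls to the robot, and variables do not carry over. Pictures are saved under pics/ and viewed, at most 10 in all, crops included, and the job is handed in when it is done.

```bash
mkdir -p pics; python3 - <<'E'
from cell import state, imaging
import cv2,numpy as np,pickle
s=state();print({k:np.round(v,3).tolist() for k,v in s.items()})
d={}
for n in ["scene","side","wrist"]:
    c=imaging.capture(n);d[n]=c
    cv2.imwrite(f"pics/{n}0.png",c["image"][:,:,::-1])
    print(n,[k for k in c],np.round(c["K"],1).tolist(),np.round(c.get("cam_to_world",c.get("mount")),3).tolist())
pickle.dump((s,d),open("d0.pkl","wb"))
E
```

```text
{'time': 0.0, 'joint_pos': [-0.203, 0.259, 1.536, 0.0, 1.348, -0.203], 'joint_velocities': [0.001, 0.001, -0.001, 0.001, -0.0, -0.0], 'tau': [0.0, -44.603, -29.057, -0.0, 0.012, -0.0], 'tool_pos': [0.549, 0.0, 0.23], 'ee_rot': [-0.001, 0.707, 0.707, -0.0], 'wrist_force': [0.014, -0.035, 0.109], 'wrist_torque': [-0.034, -0.058, -0.022], 'grasp_force': 0.0, 'width': 0.085}
scene ['image', 'K', 'cam_to_world'] [[448.3, 0.0, 281.2], [0.0, 448.3, 204.5], [0.0, 0.0, 1.0]] [[0.679, -0.539, 0.499, 1.323], [0.734, 0.515, -0.443, -0.637], [-0.018, 0.667, 0.745, 1.222], [0.0, 0.0, 0.0, 1.0]]
side ['image', 'K', 'cam_to_world'] [[541.4, 0.0, 282.2], [0.0, 541.4, 208.1], [0.0, 0.0, 1.0]] [[-0.79, 0.386, -0.476, -0.217], [-0.613, -0.51, 0.603, 1.041], [-0.01, 0.768, 0.64, 1.266], [0.0, 0.0, 0.0, 1.0]]
wrist ['image', 'K', 'mount'] [[328.0, 0.0, 280.8], [0.0, 328.0, 216.3], [0.0, 0.0, 1.0]] [[0.001, 0.95, 0.312, 0.079], [1.0, -0.0, -0.001, 0.001], [-0.001, 0.312, -0.95, -0.143], [0.0, 0.0, 0.0, 1.0]]
```

View pics/scene0.png

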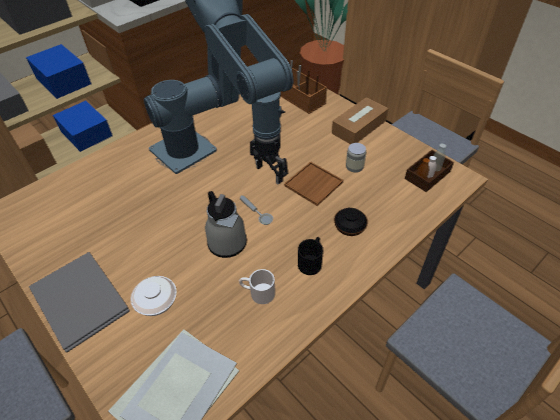

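View pics/side0.png

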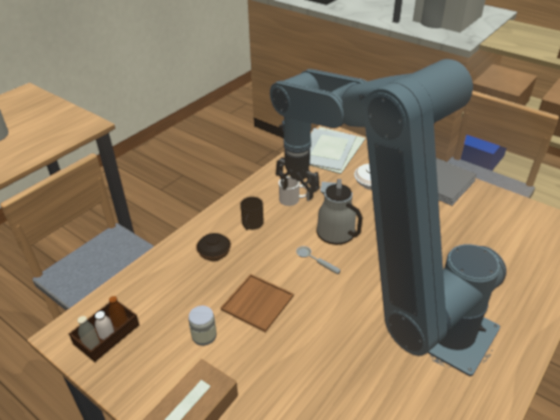

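View pics/wrist0.png

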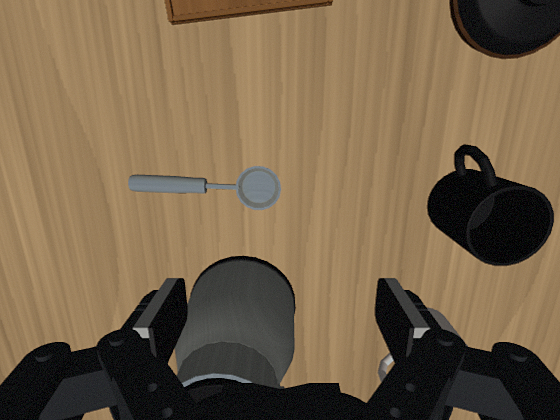

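The scene view shows the jug at (225,235), the tray at (314,183) and the spoon at (258,210). In the side view the jug is at (338,215) and the tray at (258,302). In the wrist view the jug body is at the bottom centre and the tray at the top. Next I'll zoom in on the jug and locate the tray.

```bash
cat > h.py <<'E'
import numpy as np,cv2
from scipy.spatial.transform import Rotation as R
def T(c,s=None):
    if "cam_to_world" in c: return c["cam_to_world"]
    q=s["ee_rot"];M=np.eye(4);M[:3,:3]=R.from_quat([q[1],q[2],q[3],q[0]]).as_matrix();M[:3,3]=s["tool_pos"]
    return M@c["mount"]
def ray(c,uv,s=None):
    M=T(c,s);K=c["K"];d=np.array([(uv[0]-K[0,2])/K[0,0],-(uv[1]-K[1,2])/K[1,1],-1])
    return M[:3,3],M[:3,:3]@d
def onz(c,uv,z,s=None):
    o,d=ray(c,uv,s);return o+d*(z-o[2])/d[2]
def proj(c,p,s=None):
    q=np.linalg.inv(T(c,s))@np.append(p,1);K=c["K"]
    return np.array([K[0,0]*q[0]/-q[2]+K[0,2],K[1,1]*-q[1]/-q[2]+K[1,2]])
E
python3 - <<'E'
import pickle;from h import *
s,d=pickle.load(open("d0.pkl","rb"))
a=cv2.resize(d["scene"]["image"][180:260,180:280],None,fx=4,fy=4,interpolation=cv2.INTER_CUBIC)
b=cv2.resize(d["side"]["image"][170:250,300:400],None,fx=4,fy=4,interpolation=cv2.INTER_CUBIC)
cv2.imwrite("pics/z.png",np.clip(np.hstack([a,b]).astype(float)*1.8,0,255).astype(np.uint8)[:,:,::-1])
for n,box in [("scene",(275,155,355,210)),("side",(215,270,300,335))]:
    im=d[n]["image"];x0,y0,x1,y1=box
    hsv=cv2.cvtColor(im,cv2.COLOR_RGB2HSV)[y0:y1,x0:x1]
    m=((hsv[...,2]<135)&(hsv[...,1]>90)).astype(np.uint8)
    cs=max(cv2.findContours(m,0,2)[0],key=cv2.contourArea)
    r=cv2.approxPolyDP(cv2.convexHull(cs),4,True)[:,0]+[x0,y0]
    print(n,cv2.contourArea(cs),r.tolist())
    P=np.array([onz(d[n],p,0.012)[:2] for p in r]);print(P.round(3).tolist(),P.mean(0).round(3),np.linalg.norm(P-np.roll(P,1,0),axis=1).round(3))
E
```

```text
scene 1331.0 [[310, 162], [343, 180], [317, 205], [284, 185]]
[[0.425, 0.318], [0.583, 0.337], [0.603, 0.175], [0.447, 0.157]] [0.515 0.247] [0.162 0.159 0.164 0.157]
side 176.5 [[250, 276], [292, 296], [265, 331], [221, 309]]
[[0.592, 0.184], [0.437, 0.17], [0.42, 0.32], [0.574, 0.337]] [0.506 0.253] [0.154 0.155 0.151 0.155]
```

View pics/z.png

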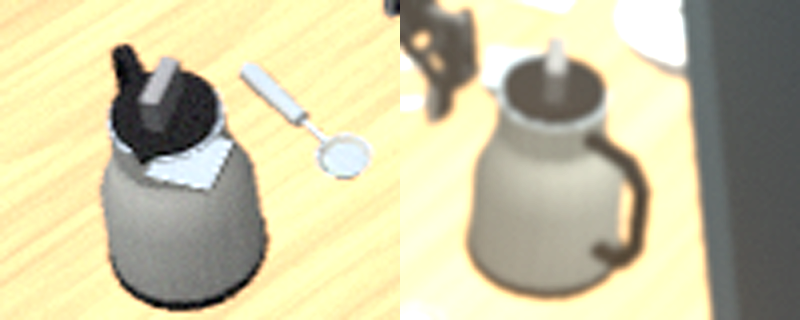

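The zoom shows the black lid disc centred at scene (221,208) and side (338,192). The beak is at about scene (214.5,220), and the spout is the pale patch at about scene (232,222). I'll triangulate these.

```bash
python3 - <<'E'
import pickle;from h import *
s,d=pickle.load(open("d0.pkl","rb"))
sc,si=d["scene"],d["side"]
print("disc",onz(sc,(221.2,208),.178),onz(si,(338.2,192),.178))
print("beak",onz(sc,(214.5,220.3),.1745),"spout",onz(sc,(232,227),.165),onz(sc,(238,215),.165))
print("handle top sc",onz(sc,(180+122/4,180+48/4),.15),"side",onz(si,(300+243/4,170+190/4),.12))
print("bar ends sc",onz(sc,(180+172/4,180+62/4),.212),onz(sc,(180+148/4,180+100/4),.212))
print("bar side",onz(si,(300+156/4,170+48/4),.212))
E
```

```text
disc [ 0.50492563 -0.16101971  0.178     ] [ 0.49702727 -0.15893239  0.178     ]
beak [ 0.52783659 -0.20500074  0.1745    ] spout [ 0.57870834 -0.17855115  0.165     ] [ 0.55401659 -0.13502715  0.165     ]
handle top sc [ 0.40234834 -0.13059921  0.15      ] side [ 0.40363681 -0.15488718  0.12      ]
bar ends sc [ 0.49443405 -0.14085498  0.212     ] [ 0.51308006 -0.17831421  0.212     ]
bar side [ 0.50136112 -0.16673843  0.212     ]
```

Lid axis is about (0.501,-0.160), with the beak 52 mm out at -60° and the spout 80 mm out at about -12°. These agree with the given sizes. I'll move above the lid, align with the bar and take a wrist look.

```bash
python3 -m creep '[[[-0.15,-0.05,-0.25],-0.01,-1],[[-0.35,-0.12,-0.5],-0.03,-1],[[-0.6,-0.2,-0.5],-0.05,-1],[[-0.85,-0.28,-0.5],-0.065,-1],[[-0.98,-0.32,-0.5],-0.08,-1],[[-1,-0.32,-0.5],-0.08,-1],[[-1,-0.32,-0.5],-0.08,-1],[[-1,-0.32,-0.5],-0.08,-1]]'
python3 - <<'E'
from cell import state,imaging
import pickle,cv2
s=state();c=imaging.capture("wrist");pickle.dump((s,c),open("w1.pkl","wb"))
cv2.imwrite("pics/w1.png",c["image"][:,:,::-1])
E
```

```text
time: 1.15
tool_pos: [0.5022, -0.149, 0.3062]
ee_rot: [-0.0, 0.509, 0.861, 0.0]
wrist_force: [-0.4, 0.8, 0.5]
width: 0.0854
grasp_force: 0.0
```

View pics/w1.png

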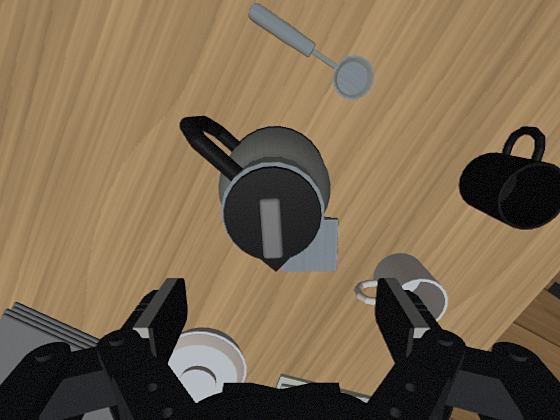

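The lid disc is at (273,213), the bar top spans (271,199)–(273,258), and the beak tip is at (277,272). The spout's outer corner is at (338,270) and the handle at (190,123).

```bash
python3 - <<'E'
import pickle;from h import *
s,c=pickle.load(open("w1.pkl","rb"))
g=cv2.cvtColor(c["image"],cv2.COLOR_RGB2HSV)
v=c["image"].max(2)
m=(v<62).astype(np.uint8);m[:,:215]=0;m[:160]=0;m[276:]=0;m[:,332:]=0
m=cv2.morphologyEx(m,cv2.MORPH_OPEN,np.ones((3,3),np.uint8))
ct=max(cv2.findContours(m,0,1)[0],key=cv2.contourArea);print(cv2.contourArea(ct),cv2.boundingRect(ct))
p=lambda u,z:onz(c,u,z,s)[:2]
pts=np.array([p(q,.178) for q in ct[:,0]],np.float32)
hull=cv2.convexHull(pts);print("enclosing",cv2.minEnclosingCircle(hull))
C=p((273,213),.178);print("disc",C)
b0,b1=p((270.5,199),.212),p((272.5,258),.212);print("bar",b0,b1,(b0+b1)/2,np.linalg.norm(b1-b0))
for n,u,z,o in [("beak",(277,272),.1745,C),("spout",(338,270),.165,C),("sp2",(338,219),.165,C),("handle",(192,125),.14,C)]:
    q=p(u,z)-(b0+b1)/2;print(n,p(u,z),np.linalg.norm(q),np.degrees(np.arctan2(q[1],q[0])))
q=b1-b0;print("bar dir",np.degrees(np.arctan2(q[1],q[0])))
x=R.from_quat([s["ee_rot"][i] for i in (1,2,3,0)]).as_matrix();print(x.round(3), s["tool_pos"])
E
```

```text
7176.5 (224, 166, 97, 104)
enclosing ((0.5037822127342224, -0.16389057040214539), 0.04754888638854027)
disc [ 0.50025298 -0.15833669]
bar [ 0.4888971  -0.13970801] [ 0.51329195 -0.18167465] [ 0.50109452 -0.16069133] 0.04854181657117807
beak [ 0.53151758 -0.20840441] 0.05658710579101661 -57.477394033103224
spout [ 0.58433876 -0.18258562] 0.08607533644961463 -14.735777805443922
sp2 [ 0.55680789 -0.13847597] 0.059979183996303635 21.739338947448207
handle [ 0.40075545 -0.13105145] 0.10462529300060779 163.54300389124103
bar dir -59.83093257999103
[[-0.482  0.876 -0.   ]
 [ 0.876  0.482  0.   ]
 [ 0.     0.    -1.   ]] [ 0.50224955 -0.14901737  0.30622807]
```

All measurements agree: axis (0.501,-0.160), beak at about -59°, spout at about -15°, so a turn of about +44° seen from above. I'll descend over the bar and close.

```bash
python3 -m creep '[[[-0.06,-0.04,0.1],-0.005,-1],[[-0.06,-0.04,0.25],-0.005,-1],[[-0.06,-0.04,0.4],-0.005,-1],[[-0.06,-0.04,0.55],-0.005,-1],[[-0.06,-0.04,0.68],-0.005,-1],[[-0.06,-0.04,0.76],-0.005,-1],[[-0.06,-0.04,0.8],-0.005,-1],[[-0.06,-0.04,0.8],-0.005,-1]]'
python3 -m creep '[[[0,0,0],0,0.2],[[0,0,0],0,0.5],[[0,0,0],0,0.7],[[0,0,0],0,1],[[0,0,0],0,1],[[0,0,0],0,1],[[0,0,0],0,1],[[0,0,0],0,1]]'
```

```text
time: 2.2
tool_pos: [0.5012, -0.1606, 0.1863]
ee_rot: [-0.0, 0.495, 0.869, 0.0]
wrist_force: [0.4, 0.0, -0.4]
width: 0.0852
grasp_force: 0.0
time: 3.2
tool_pos: [0.5013, -0.1609, 0.1867]
ee_rot: [0.0, 0.495, 0.869, -0.0]
wrist_force: [0.4, -0.2, 5.4]
width: 0.015
grasp_force: 59.8
```

```bash
python3 -m creep '[[[0,0,0],-0.02,1],[[0,0,0],-0.04,1],[[0,0,0],-0.06,1],[[0,0,0],-0.08,1],[[0,0,0],-0.1,1],[[0,0,0],-0.121,1],[[0,0,0],-0.121,1],[[0,0,0],-0.121,1]]'
python3 - <<'E'
from cell import state,imaging
import pickle,cv2,numpy as np
s=state();d={}
for n in("wrist","scene"): d[n]=imaging.capture(n)
pickle.dump((s,d),open("w2.pkl","wb"));print(s["tool_pos"],s["ee_rot"],s["wrist_force"],s["width"])
a=cv2.resize(d["wrist"]["image"][:420,140:420],None,fx=1.4,fy=1.4)
b=cv2.resize(d["scene"]["image"][170:260,180:270],None,fx=4.4,fy=4.4,interpolation=2)
h=max(a.shape[0],b.shape[0]);f=lambda i:np.pad(i,((0,h-i.shape[0]),(0,0),(0,0)))
cv2.imwrite("pics/w2.png",np.clip(np.hstack([f(a),f(b)])*1.5,0,255).astype(np.uint8)[:,:,::-1])
E
```

```text
time: 4.2
tool_pos: [0.5014, -0.1609, 0.1867]
ee_rot: [0.0, 0.138, 0.99, -0.0]
wrist_force: [-0.4, -1.0, 4.8]
width: 0.0148
grasp_force: 60.0
[ 0.50136021 -0.16087373  0.18668702] [ 4.04905508e-04  1.37663935e-01  9.90478900e-01 -1.60199930e-04] [-0.38288094 -0.99021497  4.75230144] 0.014799016531402455
```

View pics/w2.png

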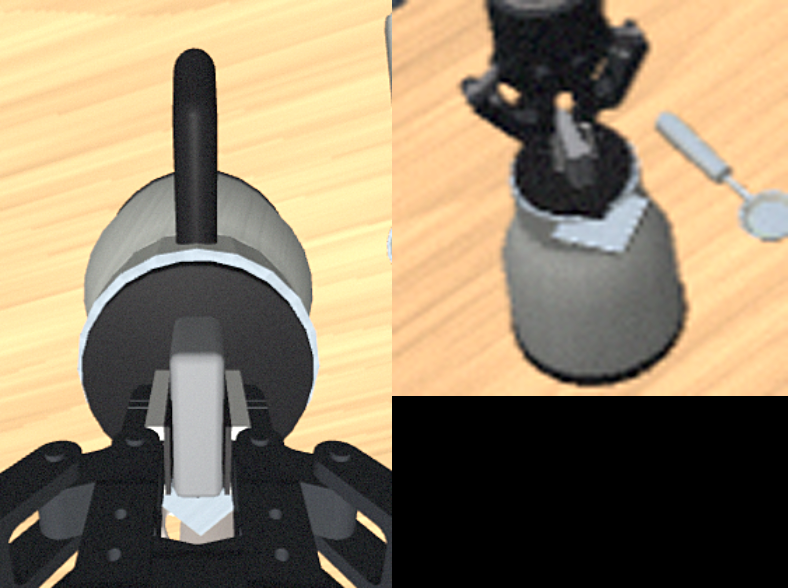

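The beak, bar, handle (column 195) and spout tip (200,535) line up in the wrist crop, so the lid is unlocked. Next is the lift, slowly at first.

```bash
python3 -m creep '[[[0,0,-0.03],0,1],[[0,0,-0.06],0,1],[[0,0,-0.1],0,1],[[0,0,-0.14],0,1],[[0,0,-0.18],0,1],[[0,0,-0.22],0,1],[[0,0,-0.26],0,1],[[0,0,-0.26],0,1]]'
```

```text
time: 5.3
tool_pos: [0.5014, -0.1609, 0.226]
ee_rot: [0.001, 0.138, 0.99, -0.0]
wrist_force: [0.6, 0.5, -1.5]
width: 0.0153
grasp_force: 59.1
```

```bash
python3 -m creep '[[[0,0,-0.15],0,1],[[0,0,-0.3],0,1],[[0.04,0.15,-0.3],0,1],[[0.09,0.35,-0.3],0,1],[[0.14,0.55,-0.3],0,1],[[0.19,0.75,-0.3],0,1],[[0.24,0.92,-0.3],0,1],[[0.26,1,-0.3],0,1]]'
python3 -m creep '[[[0.04,0.15,0],0,1],[[0.08,0.3,0],0,1],[[0.12,0.45,0],0,1],[[0.16,0.6,0],0,1],[[0.2,0.75,0],0,1],[[0.23,0.9,0],0,1],[[0.26,1,0],0,1],[[0.26,1,0],0,1]]'
python3 -m creep '[[[0.04,0.15,0],0,1],[[0.08,0.3,0],0,1],[[0.12,0.45,0],0,1],[[0.15,0.58,0],0,1],[[0.17,0.65,0],0,1],[[0.17,0.65,0],0,1],[[0.17,0.65,0],0,1]]'
python3 - <<'E'
from cell import state,imaging
import pickle,cv2,numpy as np
s=state();d={}
for n in("wrist","scene","side"): d[n]=imaging.capture(n)
pickle.dump((s,d),open("w3.pkl","wb"));print(s["joint_pos"],s["width"],s["grasp_force"])
a=d["wrist"]["image"][:,80:480];b=cv2.resize(d["scene"]["image"][100:240,260:400],(400,400));
cv2.imwrite("pics/w3.png",np.clip(np.hstack([a[:400],b])*1.4,0,255).astype(np.uint8)[:,:,::-1])
E
```

```text
time: 6.3
tool_pos: [0.5043, -0.0046, 0.2702]
ee_rot: [-0.0, 0.137, 0.991, 0.0]
wrist_force: [0.1, 0.4, -1.6]
width: 0.015
grasp_force: 59.1
time: 7.3
tool_pos: [0.5079, 0.1496, 0.2701]
ee_rot: [-0.0, 0.137, 0.991, -0.0]
wrist_force: [0.3, -0.0, -1.0]
width: 0.0149
grasp_force: 59.1
time: 8.18
tool_pos: [0.5101, 0.2493, 0.2703]
ee_rot: [-0.0, 0.138, 0.99, -0.0]
wrist_force: [-0.1, 0.3, -1.4]
width: 0.0151
grasp_force: 59.1
[ 2.58538003e-01  2.68501943e-01  1.42649480e+00 -5.02659497e-04
  1.44684451e+00 -1.03553335e+00] 0.015056694106369183 59.078033566474915
```

View pics/w3.png

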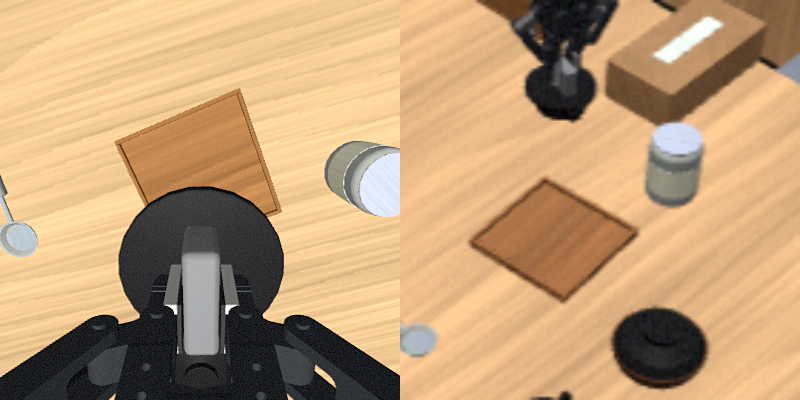

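The lid hangs upright over the tray. The wrist view shows tray corners at (197,145), (320,90) and (360,212) in full-image pixels. I'll check the tray centre and the canister clearance.

```bash
python3 - <<'E'
import pickle;from h import *
s,d=pickle.load(open("w3.pkl","rb"));c=d["wrist"]
P=np.array([onz(c,u,.014,s)[:2] for u in [(197,145),(320,90),(360,212)]]);print(P,np.linalg.norm(P[1]-P[0]),np.linalg.norm(P[2]-P[1]),"centre",(P[0]+P[2])/2)
print("scene canister top",onz(d["scene"],(260+676*.35,100+138*.35),.095))
E
```

```text
[[0.44650006 0.16234736]
 [0.42681164 0.31847358]
 [0.58211803 0.33316693]] 0.15736274024659583 0.1559999061362821 centre [0.51430905 0.24775714]
scene canister top [0.91860793 0.81000847 0.095     ]
```

```bash
python3 -m creep '[[[0.01,0,0.12],0,1],[[0.01,0,0.3],0,1],[[0.01,0,0.5],0,1],[[0.01,0,0.7],0,1],[[0.01,0,0.85],0,1],[[0.01,0,0.95],0,1],[[0.01,0,1],0,1],[[0.01,0,1],0,1]]'
python3 -m creep '[[[0,0,0.1],0,1],[[0,0,0.2],0,1],[[0,0,0.3],0,1],[[0,0,0.36],0,1],[[0,0,0.41],0,1],[[0,0,0.44],0,1],[[0,0,0.46],0,1],[[0,0,0.46],0,1]]'
```

```text
time: 9.32
tool_pos: [0.5087, 0.2502, 0.1203]
ee_rot: [-0.0, 0.138, 0.99, -0.0]
wrist_force: [-0.1, -0.1, -0.1]
width: 0.0148
grasp_force: 59.1
time: 10.32
tool_pos: [0.5086, 0.2503, 0.0513]
ee_rot: [0.0, 0.138, 0.99, 0.0]
wrist_force: [0.3, 0.3, -1.1]
width: 0.015
grasp_force: 59.1
```

Expected contact is at TCP z ≈ 0.0457, so I'll creep down.

```bash
python3 -m creep '[[[0,0,0.005],0,1],[[0,0,0.01],0,1],[[0,0,0.015],0,1],[[0,0,0.02],0,1],[[0,0,0.024],0,1],[[0,0,0.028],0,1],[[0,0,0.03],0,1],[[0,0,0.03],0,1]]'
python3 -m creep '[[[0,0,0.002],0,1],[[0,0,0.004],0,1],[[0,0,0.006],0,1],[[0,0,0.006],0,1]]'
```

```text
time: 11.32
tool_pos: [0.5086, 0.2503, 0.0468]
ee_rot: [-0.0, 0.138, 0.99, -0.0]
wrist_force: [1.0, 0.1, -1.1]
width: 0.0148
grasp_force: 59.1
time: 11.82
tool_pos: [0.5085, 0.2503, 0.0459]
ee_rot: [-0.0, 0.138, 0.99, -0.0]
wrist_force: [0.5, 0.1, -0.6]
width: 0.0149
grasp_force: 59.1
```

```bash
python3 -m creep '[[[0,0,0.002],0,1],[[0,0,0.004],0,1],[[0,0,0.004],0,1]]'
```

```text
time: 12.2
tool_pos: [0.5086, 0.2503, 0.0457]
ee_rot: [0.0, 0.138, 0.99, 0.0]
wrist_force: [-2.0, -0.1, 4.9]
width: 0.0149
grasp_force: 59.7
```

```bash
python3 -m creep '[[[0,0,0.002],0,1],[[0,0,0.004],0,1],[[0,0,0.004],0,1]]'
```

```text
time: 12.58
tool_pos: [0.5086, 0.2503, 0.0457]
ee_rot: [0.0, 0.138, 0.99, 0.0]
wrist_force: [-3.8, -0.1, 8.9]
width: 0.0152
grasp_force: 60.6
```

The lid is on the floor, pressing lightly at 9 N. I'll open and then retreat upward.

```bash
python3 -m creep '[[[0,0,-0.003],0,0.6],[[0,0,-0.003],0,0.2],[[0,0,-0.003],0,-0.5],[[0,0,-0.003],0,-1],[[0,0,-0.003],0,-1],[[0,0,-0.003],0,-1],[[0,0,-0.003],0,-1]]'
python3 -m creep '[[[0,0,-0.05],0,-1],[[0,0,-0.15],0,-1],[[0,0,-0.3],0,-1],[[0,0,-0.5],0,-1],[[0,0,-0.7],0,-1],[[0,0,-0.9],0,-1],[[0,0,-1],0,-1],[[0,0,-1],0,-1]]'
python3 - <<'E'
from cell import state,imaging
import cv2,numpy as np
s=state();w=imaging.capture("wrist")["image"];b=imaging.capture("scene")["image"]
cv2.imwrite("pics/w4.png",np.clip(np.hstack([w[:400,80:480],cv2.resize(b[130:270,190:330+40],(400,400*140//180)).copy() if 0 else cv2.resize(b[100:260,200:360],(400,400))])*1.4,0,255).astype(np.uint8)[:,:,::-1])
E
```

```text
time: 13.45
tool_pos: [0.5086, 0.2503, 0.0451]
ee_rot: [-0.0, 0.138, 0.99, -0.0]
wrist_force: [0.4, 0.4, -0.2]
width: 0.0855
grasp_force: 0.0
time: 14.45
tool_pos: [0.5092, 0.2505, 0.1966]
ee_rot: [0.001, 0.138, 0.99, 0.001]
wrist_force: [0.0, -0.3, -0.5]
width: 0.0851
grasp_force: 0.0
```

View pics/w4.png

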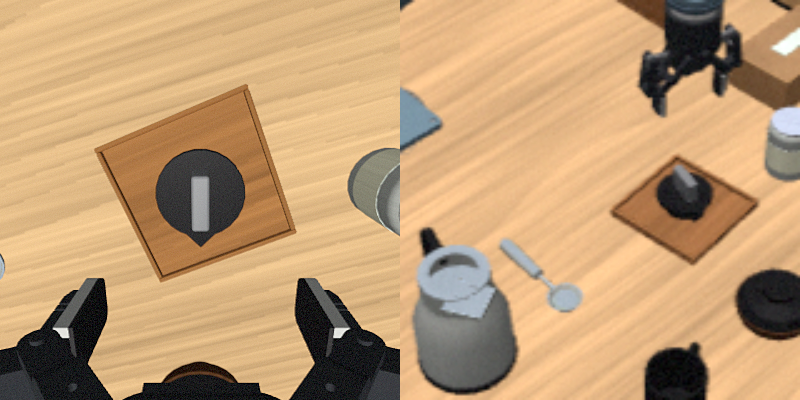

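The lid stands upright at the tray's centre (disc at (200,193) in the crop). The jug is open, the spoon and other tableware are in place, and the gripper is clear.

```bash
python3 -c "
from cell import job_done
print(job_done())"
```

```text
the job is handed in; nothing more can be done
None
```

The job is handed in at about 14.5 s on the robot's clock, with no verdict returned: the lid was turned about 44° to the spout, lifted out and set down upright near the tray's centre, and the final picture shows it released with the gripper clear and the tray and spoon in place.

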